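Roll the battery cell up the test stand's loading gutter and close the contact

TASK

Load the battery cell into the test stand: with a closed fingertip gently push the cell that lies at the foot of the sloped gutter up to the end stop, so that the spring catch comes up behind it and it cannot roll back when you take the finger away. Then push the black thumb tab of the sliding contact in from the side until the contact presses the cell against the opposite wall, and leave it so. Push only: do not squeeze, force or lift the cell, and leave the spare cells and the tools around the stand where they are.

Things in the scene. Friction and masses are not known exactly. Their poses are not given: they have to be found in the camera images.
- gutter: Bare metal channel on the test stand, sloping 10 degrees; the stand's place and heading vary. Origin on top of its floor, mid-length, mid-width, 50 mm above the bench. x points uphill along the floor, y to the left across it, z square off the floor. Floor from x = -100 to 100 mm, walls' inner faces at y = -37 and 37 mm, 14 mm high (right one 28 mm beside the nest); the left wall ends at x = 60 mm to let the contact in.
- test_stand: The whole fixed stand. Origin on the bench under the gutter's origin, x the uphill heading (level), y left, z up. Grey base plate 10 mm high from x = -123 to 153 mm, y = -55 to 55 mm, with an ear to y = 105 mm under the thumb tab (x = 45 to 105 mm). Grey instrument head behind the end stop, x = 106 to 150 mm, 98 mm high, 107 mm with its terminals. Nothing stands above the gutter.
- gutter_foot (a point): Middle of the low end of the gutter floor (gutter x = -100 mm). Two bent tabs, 10 mm high, stand here at the corners (|y| from 22 to 37 mm) and hold the cell; between them the end is open, 44 mm wide, so that a finger can stand behind the cell.
- gutter_stop (a point): Point on the end stop's pad face (gutter x = 100 mm), mid-width, 16 mm over the floor. The stop plate is 30 mm high.
- cell_center (a point): Centre of the cell to load: smooth white sleeved cylinder with bare steel ends, 32 mm diameter, 70 mm long, 110 to 175 g, lying across the gutter at its foot against the tabs, centre 16 mm over the floor at gutter x about -85 mm. It rolls back downhill when let go. At the end stop its centre is at x = 84 mm.
- nest (a point): Where the centre of the loaded cell belongs: gutter x = 80 mm, 16 mm over the floor. Pushed to the end stop the cell clears the catch; let go, it rolls back 3 to 4 mm and leans on the raised catch here. If its centre was not pushed beyond about x = 81 mm the catch cannot rise and the cell rolls all the way down.
- cell_under_test: The same cell; origin at its centre, y axis along its length (it turns about y as it rolls).
- catch_tip (a point): Midway between the tips of the spring catch's two prongs when up: gutter x = 66.5 mm, 7 mm over the floor. Prongs 11 mm wide, centred 24 mm left and right of the middle (gap 37 mm), standing up through floor slots from x = 59 mm and leaning uphill. The cell rolled uphill presses them down (a push of a few N); they spring up behind it.
- catch (a joint): Angle of the spring catch, rad: 0 = up, about 0.5 = pressed level with the floor; range 0 to 0.75. Its spring brings it back to 0.
- contact (a joint): Travel of the sliding contact, m: 0 = fully out, 0.014 = end of travel; grows as its tab is pushed to the right (gutter -y). Starts at 0 to 0.003 and stays where it is left (friction 1.5 N). It presses the cell against the right wall at about 0.009.
- contact_tab (a point): Middle of the outer (left, gutter +y) face of the black thumb tab, level with the loaded cell at gutter x = 82 mm; fully out it is 89 mm left of the gutter's middle, 30 mm over its floor level. The face is 24 mm wide along x and reaches from 26 mm below to 10 mm above this point. The brass contact, 14 mm across, is 47 mm right of it and 14 mm lower. Free space outside the tab.
- spare_cell_a: One of two spare cells like the one in the gutter (32 mm diameter, 70 mm high), standing upright on the bench right of the stand; not to be disturbed. Origin at its foot.
- spare_cell_b: The other spare cell, standing beside the first.
- screwdriver: Black screwdriver 141 mm long, 18 mm thick, lying on the bench to the left of the stand's low half; not to be disturbed. Origin at its underside.
- tape_roll: Black roll of tape, 60 mm diameter, 19 mm high, on the bench to the right in front of the stand; not to be disturbed. Origin at its underside.
- side_cutters: Red-handled cutters, 118 x 63 x 12 mm, lying on the bench to the left in front of the stand; not to be disturbed. Origin at its underside.
Things that resemble listed ones, but are neither listed nor needed, are in the scene too. Leave any blue or purple look-alike of the cell_under_test alone.

How it is judged:
By the outcome, as a careful person would: the job done as asked, in the order asked, and still so for the second after the job is handed in, with the robot touching nothing.
It also fails if it takes over 48 s, if anything falls off the work surface, if the arm or the gripper's body presses on something with over 40 N, if the wrist force passes 120 N, or if a joint passes its speed limit or range.

ROBOT

A 6-joint arm with a two-finger parallel gripper is mounted at the origin on a cart in front of the work surface, level with it; the furniture and walls round the work are solid. World frame = base frame: x ahead of the robot, y to its left, z up, the work surface at z = 0. Lengths are in m, angles in rad, forces in N, time in s.
With the tool pointing down it reaches from about 0.35 to 0.875 m from the base axis. Payload 4.2 kg.
Tool frame: the origin (TCP) lies on the centre line of the jaws, within the pads' length; the fingertips stand 11 mm ahead of it and the grasp point (between the pads) lies 8 mm behind it; z points along the fingers, y is the direction in which the jaws open and shut (so a half turn about z gives the same grasp; the last joint's range is limited). The gripper opens to 87 mm and grips with 3 to 60 N. Pads are 19 mm wide; open, the fingers measure 117 mm over their backs; the gripper's body (75 mm by 190 mm) begins 51 mm behind the grasp point.
Start: joints at [1.52, 0.385, 0.008, 0, -1.194, -0.259], TCP at [0.191, 0.595, 0.234] pointing down, gripper open.
Joint ranges: [-3.14, 3.14], [-1.21, 2.06], [-1.07, 1.41], [-3.16, 2.05], [-2.99, -0.16], [-3.1, 3.1]. Speed limits (rad/s): [2.79, 2.79, 3.14, 3.14, 3.14, 3.14].

INTERFACE

Orientations are given as a unit quaternion [w, x, y, z].
In Python, from cell import env gives the robot as it stands.
- The arm moves only by the tool play_rows, never from a script. Its argument "commands" is a list of rows, each a list of 7 numbers: the shift along the tool's x, y, z in m, then the turn, a rotation vector about the tool's x, y, z in degrees, then the opening, from 0 (shut) to 1 (fully open). In form: [[dx, dy, dz, rx, ry, rz, hand], ...]. A call has 1 to 20 rows; each row shifts and turns the commanded pose from where the row before left it, along the tool's axes as they then stand; what a row does not reach is not made up. A row lasts 1/10 s, in which the tool goes at most 50 mm and 8.59 degrees, less where a joint would pass 70% of its speed; a pose out of reach is approached as far as the arm can. A call with a gripper value outside its range is refused whole. The fingers move at their own pace and stop on an object; "grip_force" is the grip in N (left out, the last holds). Time passes only in rows, so rows that do not move let the fingers close. It gives the time, the measured TCP pose, the force and the opening at its end, in the units of the state.
- env.sense(): the state, without advancing time (a new reading comes with each control period).
- env.snapshot(name): name is "scene" or "top" or "wrist"; returns the picture (420x560x3 uint8, red, green, blue); there is no depth.
- env.get_calibration(name): a dict with "vfov" (degrees; the focal length in pixels is half the picture's height over the tangent of half this angle, whatever the lens; pixels are square), "cx", "cy" (the principal point, pixels), "k1" (the pictures are not rectified: a ray, as slopes to the right and down, at radius r is drawn at 1 + k1 r^2 times it, then the intrinsics apply), "rvec" (rotation vector, rad) and "tvec" (3), from world to camera coordinates, as OpenCV has them; the wrist camera has in their place "mount" (4x4, takes a point from camera to tool coordinates, whose origin is the TCP and whose axes are the flange's). Camera axes: x right, y down, z forward; pixel columns grow to the right and rows downward; lengths in m; the calibration is good to about 2 mm. A picture is of the moment at which its call begins: read the wrist's pose just before it. get_calibration takes no time and is no camera call.
- env.close_job(): hands the job in, once; it reports no verdict.
The state is a dict: "time": time; "joint_positions": joint angles; "qd": joint speeds; "effort": joint torques, N m; "tool_pos": TCP position; "tool_rot": TCP orientation; "wrist_force": force on the tool from outside, world axes, zero at the start; "moment": the same for the moment, N m; "grip_width": opening from 0.0 (shut) to 1.0 (fully open).
Only numpy, scipy, OpenCV 4.12 (cv2) and the standard library are available. Lean on these libraries where they do the work, as an engineer would, in place of code of your own. Each camera call takes 0.05 s, during which the arm holds its last target.

## Working session

There is one attempt and no reset: what is moved stays moved. The work goes in short steps, Python scripts to look and compute and a tool call to move; the robot and the scene stay as the last step left them, time stands still between calls to the robot, and variables do not carry over. Pictures are saved under pics/ and viewed, and the job is handed in when it is done.

Besides the shell and the picture viewer there is one more tool, called after "Request:" as name([rows], argument=value, ...), one row to a line, values as JSON. play_rows: Moves the arm, as the interface text tells. Its arguments: {"type":"object","properties":{"commands":{"type":"array","items":{"type":"array","items":{"type":"number"}}},"grip_force":{"type":"number"}},"required":["commands"]}

```bash
ls; mkdir -p pics; cat > h.py <<'E'
import numpy as np, cv2
from scipy.spatial.transform import Rotation as R
from cell import env
def snap(n,f):
    im=env.snapshot(n); cv2.imwrite('pics/'+f,im[:,:,::-1]); return im
def K(c):
    f=210/np.tan(np.radians(c['vfov'])/2); return f
def ray(name,u,v,st=None):
    c=env.get_calibration(name); f=K(c)
    x,y=(u-c['cx'])/f,(v-c['cy'])/f
    rd=np.hypot(x,y); r=rd
    for _ in range(30): r=rd/(1+c['k1']*r*r)
    s=r/rd if rd>0 else 1
    d=np.array([x*s,y*s,1])
    if 'mount' in c:
        M=np.array(c['mount']); q=st['tool_rot']; Rt=R.from_quat([q[1],q[2],q[3],q[0]]).as_matrix()
        return Rt@M[:3,3]+np.array(st['tool_pos']), Rt@M[:3,:3]@d
    Rm=R.from_rotvec(c['rvec']).as_matrix(); t=np.array(c['tvec'])
    return -Rm.T@t, Rm.T@d
def onz(name,u,v,z,st=None):
    o,d=ray(name,u,v,st); return o+d*(z-o[2])/d[2]
def proj(name,P,st=None):
    c=env.get_calibration(name); f=K(c); P=np.array(P,float)
    if 'mount' in c:
        M=np.array(c['mount']); q=st['tool_rot']; Rt=R.from_quat([q[1],q[2],q[3],q[0]]).as_matrix()
        p=M[:3,:3].T@(Rt.T@(P-np.array(st['tool_pos']))-M[:3,3])
    else: p=R.from_rotvec(c['rvec']).as_matrix()@P+np.array(c['tvec'])
    x,y=p[0]/p[2],p[1]/p[2]; k=1+c['k1']*(x*x+y*y)
    return np.array([c['cx']+f*x*k,c['cy']+f*y*k])
def tri(*obs):
    A=0;b=0
    for o,d in obs:
        d=d/np.linalg.norm(d); P=np.eye(3)-np.outer(d,d); A=A+P; b=b+P@o
    return np.linalg.solve(A,b)
E
python3 - <<'E'
from h import *
s=env.sense(); print(s)
for n in ['scene','top','wrist']:
    snap(n,n+'0.png'); print(n,env.get_calibration(n))
E
```

```text
pics
{'time': 0.0, 'joint_positions': array([ 1.51960953e+00,  3.85580741e-01,  6.61211636e-03, -4.83904740e-04,
       -1.19399164e+00, -2.58588252e-01]), 'qd': array([-9.53835493e-06,  1.03949671e-04, -6.59190591e-04,  1.04545176e-03,
       -3.04751502e-04, -8.19919884e-05]), 'effort': array([ 2.34495528e-04, -3.90673149e+01,  1.87408787e+01,  4.21999320e+00,
        1.10257510e-02, -1.88673694e-04]), 'tool_pos': array([0.19034391, 0.59470138, 0.23244185]), 'tool_rot': array([ 1.09943654e-03,  9.88014510e-01, -1.54357076e-01, -1.11673554e-04]), 'wrist_force': array([-0.26328747,  0.27001965, -0.36269039]), 'moment': array([-0.01472163, -0.0152608 ,  0.0208566 ]), 'grip_width': 1.003189255993162}
scene {'vfov': 49.967198733084196, 'cx': 277.6945816394242, 'cy': 207.45840050222762, 'k1': -0.08521634279624814, 'rvec': array([ 1.05866745, -2.00269654,  1.30685779]), 'tvec': array([0.35123134, 0.25368571, 0.50460953])}
top {'vfov': 51.22812869057486, 'cx': 275.07399950919233, 'cy': 208.04530208822447, 'k1': -0.09289805537345219, 'rvec': array([ 2.03297367, -2.18708698,  0.23944271]), 'tvec': array([0.05874896, 0.57236978, 0.82543181])}
wrist {'vfov': 66.15499392950785, 'cx': 280.11235272348796, 'cy': 210.67419367764518, 'k1': -0.006037862846930981, 'mount': array([[ 4.55388795e-04, -9.61193363e-01, -2.75875175e-01,
         7.59597544e-02],
       [ 9.99999522e-01,  6.76327482e-04, -7.05728267e-04,
         9.78739350e-04],
       [ 8.64923289e-04, -2.75874722e-01,  9.61193212e-01,
        -1.51352319e-01],
       [ 0.00000000e+00,  0.00000000e+00,  0.00000000e+00,
         1.00000000e+00]])}
```

View pics/scene0.png

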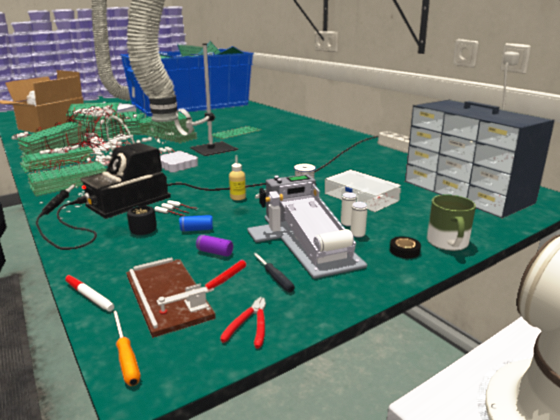

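View pics/top0.png

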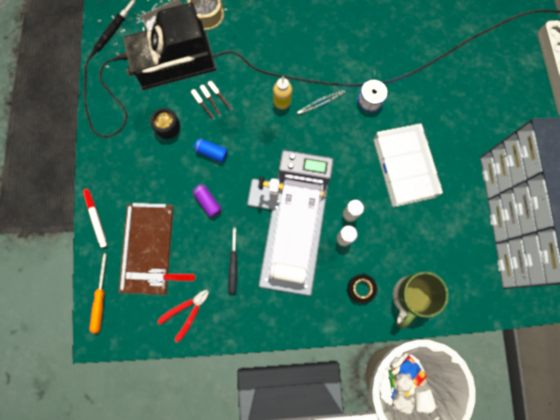

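View pics/wrist0.png

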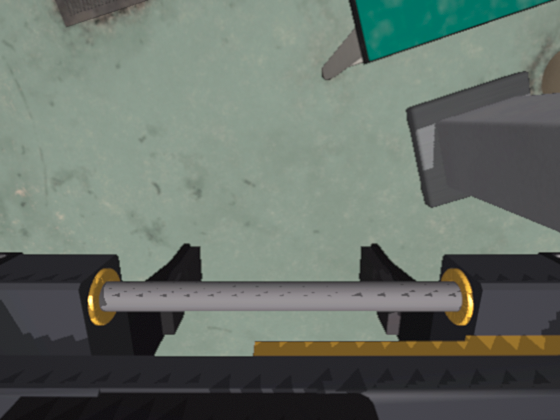

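The stand is in the top view at about (262–330, 152–292), with the white cell at (290,275) and the head at the top. I'll zoom in next.

```bash
python3 - <<'E'
import cv2
a=cv2.imread('pics/top0.png')[140:300,235:375]; cv2.imwrite('pics/topz.png',cv2.resize(a,None,fx=3.7,fy=3.7,interpolation=cv2.INTER_CUBIC))
a=cv2.imread('pics/scene0.png')[160:280,235:385]; cv2.imwrite('pics/scz.png',cv2.resize(a,None,fx=5,fy=5,interpolation=cv2.INTER_CUBIC))
E
```

```text
(no output)
```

View pics/topz.png

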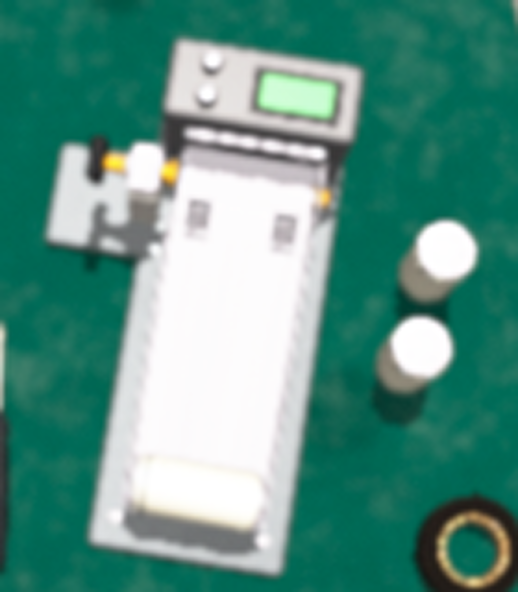

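View pics/scz.png

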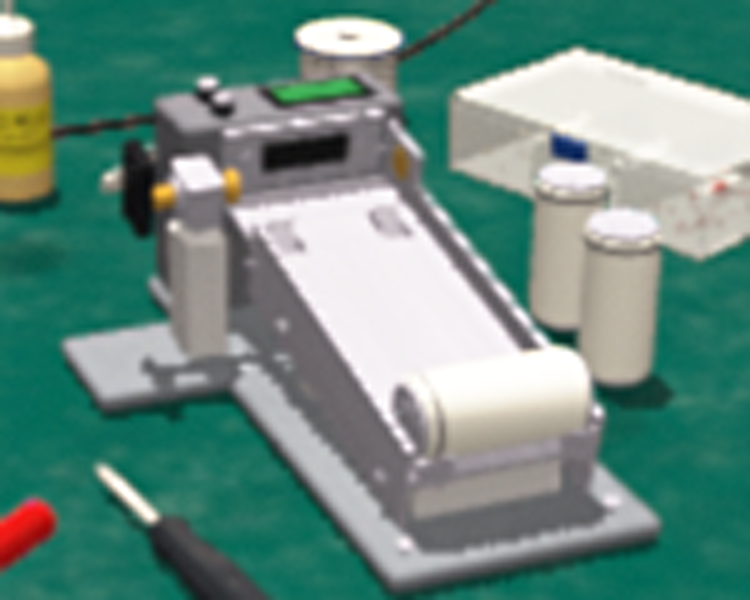

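```bash
python3 - <<'E'
from h import *
def zt(a,b): return ((a+.5)/3.7+235-.5,(b+.5)/3.7+140-.5)
# plate corners at z=.01 with local coords
obs=[((90,543),.01,(-.123,.055)),((281,575),.01,(-.123,-.055)),((45,241),.01,(.045,.105)),((62,146),.01,(.105,.105))]
P=[];L=[]
for (p,z,l) in obs:
    P.append(onz('top',*zt(*p),z)[:2]);L.append(l)
P=np.array(P);L=np.array(L);print(P)
pc=P.mean(0);lc=L.mean(0)
H=(L-lc).T@(P-pc);U,S,V=np.linalg.svd(H);Rm=V.T@np.diag([1,np.sign(np.linalg.det(V.T@U.T))])@U.T
t=pc-Rm@lc;yaw=np.arctan2(Rm[1,0],Rm[0,0]);print('yaw',np.degrees(yaw),'t',t);print('res',(L@Rm.T+t-P)*1000)
np.save('stand.npy',[t[0],t[1],yaw])
Rz=np.array([[np.cos(yaw),-np.sin(yaw),0],[np.sin(yaw),np.cos(yaw),0],[0,0,1]])
a=np.radians(10)
def g2w(g):
    x,y,z=g
    return Rz@np.array([x*np.cos(a)-z*np.sin(a),y,.05+x*np.sin(a)+z*np.cos(a)])+[t[0],t[1],0]
pts=dict(cell=(-.085,0,.016),cellL=(-.085,.035,.016),cellR=(-.085,-.035,.016),tab=(.082,.089,.03),nest=(.08,0,.016),prL=(.0665,.024,.007),prR=(.0665,-.024,.007),footL=(-.1,.037,.01),footR=(-.1,-.037,.01),stop=(.1,0,.03))
for n in ['top','scene']:
    im=cv2.imread(f'pics/{n}0.png'); z=4
    x0,y0,w,h=(235,140,140,150) if n=='top' else (235,160,150,125)
    a_=cv2.resize(im[y0:y0+h,x0:x0+w],None,fx=z,fy=z,interpolation=cv2.INTER_CUBIC)
    for k,g in pts.items():
        u,v=proj(n,g2w(g)); cv2.circle(a_,(int((u-x0+.5)*z),int((v-y0+.5)*z)),3,(0,0,255),-1)
    cv2.imwrite(f'pics/{n}ov.png',a_)
for k in pts: print(k,g2w(pts[k]).round(4))
# tape, screwdriver height-z=0
E
```

```text
[[ 0.42314479  0.06139299]
 [ 0.39758791 -0.04382333]
 [ 0.59819019  0.07608837]
 [ 0.65480608  0.06270616]]
yaw -12.444114616136886 t [ 0.53055532 -0.01734725]
res [[-0.8479857   1.47255885]
 [ 1.00529257 -0.72684734]
 [-1.06591129 -0.59934646]
 [ 0.90860443 -0.14636506]]
cell [0.4461 0.0013 0.051 ]
cellL [0.4536 0.0355 0.051 ]
cellR [ 0.4386 -0.0329  0.051 ]
tab [0.6235 0.0533 0.0938]
nest [ 0.6048 -0.0337  0.0796]
prL [ 0.5985 -0.0078  0.0684]
prR [ 0.5881 -0.0546  0.0684]
footL [0.4407 0.0404 0.0425]
footR [ 0.4247 -0.0319  0.0425]
stop [ 0.6216 -0.0374  0.0969]
```

View pics/topov.png

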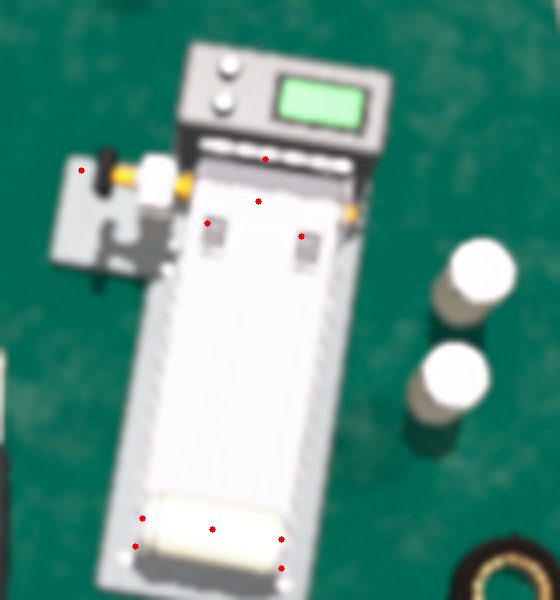

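View pics/sceneov.png

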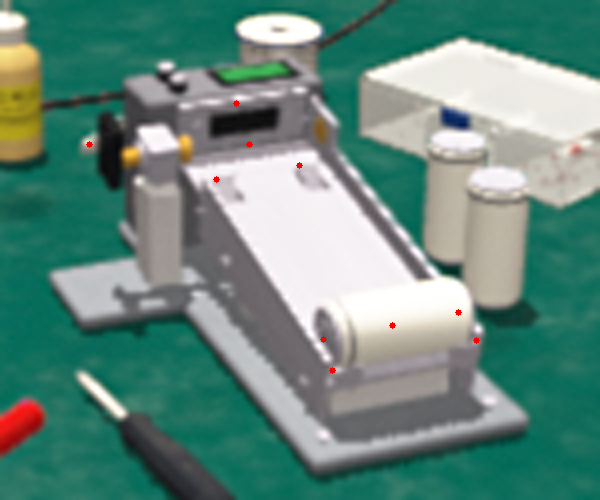

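```bash
cat >> h.py <<'E'
t0=np.load('stand.npy')
def g2w(g,t=None):
    t=t0 if t is None else t
    yaw=t[2]; Rz=R.from_euler('z',yaw).as_matrix(); a=np.radians(10); x,y,z=g
    return Rz@np.array([x*np.cos(a)-z*np.sin(a),y,.05+x*np.sin(a)+z*np.cos(a)])+[t[0],t[1],0]
def w2g(p,t=None):
    t=t0 if t is None else t
    q=R.from_euler('z',-t[2]).as_matrix()@(np.array(p)-[t[0],t[1],0])-[0,0,.05]; a=np.radians(10)
    return np.array([q[0]*np.cos(a)+q[2]*np.sin(a),q[1],-q[0]*np.sin(a)+q[2]*np.cos(a)])
def Rt(st):
    q=st['tool_rot']; return R.from_quat([q[1],q[2],q[3],q[0]])
def pose(yawx): # tool down, tool x at yaw (rad)
    c,s=np.cos(yawx),np.sin(yawx)
    return R.from_matrix(np.array([[c,s,0],[s,-c,0],[0,0,-1]]).T.T)
E
python3 - <<'E'
from h import *
s=env.sense()
yaw=t0[2]
Rd=pose(yaw-np.pi/2); q=Rd.as_quat()
for ly in (.05,.1,.14):
    p=g2w((0,ly,0)); p[2]=.27
    st=dict(tool_pos=p,tool_rot=[q[3],*q[:3]])
    print(ly,p.round(3),[proj('wrist',g2w(g),st).round() for g in [(.082,.089,.03),(-.1,0,0),(.1,0,.03),(-.1,.037,.01),(-.1,-.037,.01)]])
    R0=Rt(s); rel=R0.inv()*Rd
    print(np.degrees(rel.as_rotvec()))
    n=20; dR=R.from_rotvec(rel.as_rotvec()/n)
    # constant tool shift
    A=np.zeros((3,3));Rk=R0
    for i in range(n): A+=Rk.as_matrix(); Rk=Rk*dR
    print((np.linalg.solve(A,p-s['tool_pos'])*1000).round(2),(rel.as_rotvec(True)/n).round(3))
E
```

```text
0.05 [0.541 0.031 0.27 ] [array([209., 229.]), array([363., 141.]), array([185., 145.]), array([364., 174.]), array([369., 108.])]
[ 7.48639357e-02 -7.79064019e-02  8.46885180e+01]
[36.4   0.06 -1.85] [ 4.000e-03 -4.000e-03  4.234e+00]
0.1 [0.552 0.08  0.27 ] [array([206., 184.]), array([366.,  96.]), array([181.,  92.]), array([367., 130.]), array([372.,  59.])]
[ 7.48639357e-02 -7.79064019e-02  8.46885180e+01]
[34.45 -1.86 -1.86] [ 4.000e-03 -4.000e-03  4.234e+00]
0.14 [0.561 0.119 0.27 ] [array([204., 144.]), array([369.,  58.]), array([177.,  45.]), array([370.,  93.]), array([375.,  18.])]
[ 7.48639357e-02 -7.79064019e-02  8.46885180e+01]
[32.88 -3.4  -1.86] [ 4.000e-03 -4.000e-03  4.234e+00]
```

Request:
play_rows([
  [0.0364,0,-0.001,0,0,4.23,0],
  [0.0364,0,-0.001,0,0,4.23,0],
  [0.0364,0,-0.001,0,0,4.23,0],
  [0.0364,0,-0.001,0,0,4.23,0],
  [0.0364,0,-0.001,0,0,4.23,0],
  [0.0364,0,-0.001,0,0,4.23,0],
  [0.0364,0,-0.001,0,0,4.23,0],
  [0.0364,0,-0.001,0,0,4.23,0],
  [0.0364,0,-0.001,0,0,4.23,0],
  [0.0364,0,-0.001,0,0,4.23,0],
  [0.0364,0,0,0,0,4.23,0],
  [0.0364,0,0,0,0,4.23,0],
  [0.0364,0,0,0,0,4.23,0],
  [0.0364,0,0,0,0,4.23,0],
  [0.0364,0,0,0,0,4.23,0],
  [0.0364,0,0,0,0,4.23,0],
  [0.0364,0,0,0,0,4.23,0],
  [0.0364,0,0,0,0,4.23,0],
  [0.0364,0,0,0,0,4.23,0],
  [0.0364,0,0,0,0,4.23,0],
], grip_force=10)

```text
time: 2.15
tool_pos: [0.5426, 0.0312, 0.2432]
tool_rot: [-0.0, -0.626, 0.78, 0.0]
wrist_force: [0.9, -1.3, 0.0]
grip_width: 0.004
```

Request:
play_rows([
  [0,0,0,0,0,0,0],
  [0,0,0,0,0,0,0],
  [0,0,0,0,0,0,0],
])

```text
time: 2.45
tool_pos: [0.543, 0.0332, 0.2434]
tool_rot: [0.0, -0.627, 0.779, 0.0]
wrist_force: [0.3, 0.5, -0.5]
grip_width: 0.006
```

```bash
python3 - <<'E'
from h import *
s=env.sense(); print(s); im=snap('wrist','w1.png'); import pickle; pickle.dump(s,open('s1.pkl','wb'))
cv2.imwrite('pics/w1z.png',cv2.resize(im[60:260,140:410,::-1],None,fx=2.9,fy=2.9,interpolation=cv2.INTER_CUBIC))
E
```

```text
{'time': 2.45, 'joint_positions': array([ 3.59181823e-01,  2.39936354e-01, -1.75978590e-01, -1.34585412e-04,
       -1.15487724e+00, -5.73871599e-01]), 'qd': array([ 0.01238752,  0.00545695,  0.00251411,  0.00211472, -0.00274032,
       -0.00102367]), 'effort': array([-4.32598600e-01, -3.14705729e+01,  1.83541113e+01,  4.16059926e+00,
       -2.16015335e-02, -4.94319956e-04]), 'tool_pos': array([0.54304558, 0.03324286, 0.24341709]), 'tool_rot': array([ 2.12649335e-05, -6.27256938e-01,  7.78812384e-01,  5.78031630e-05]), 'wrist_force': array([ 0.29084845,  0.4788523 , -0.48197824]), 'moment': array([ 0.09413659, -0.0489743 ,  0.05531878]), 'grip_width': 0.0058598984998556964}
```

View pics/w1.png

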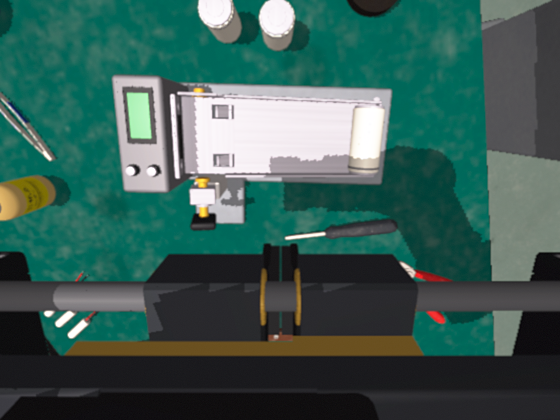

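View pics/w1z.png

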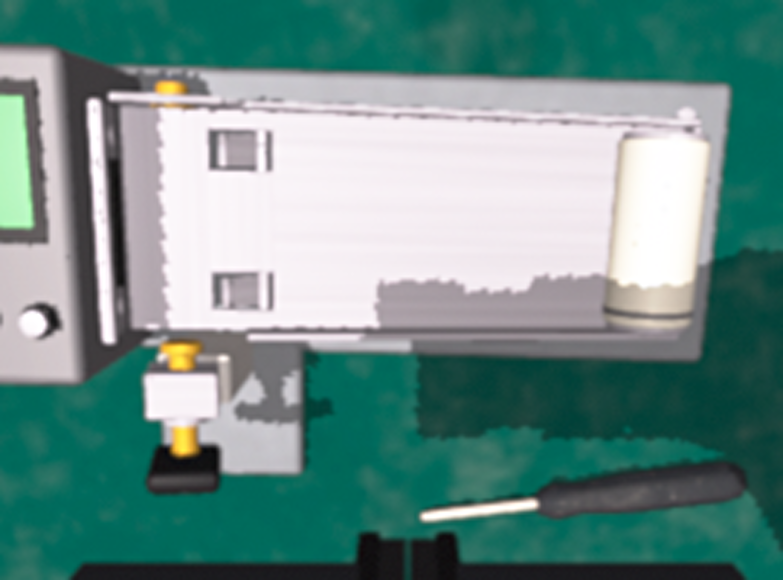

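```bash
python3 - <<'E'
from h import *
import pickle; s=pickle.load(open('s1.pkl','rb'))
def z(a,b): return 140+(a+.5)/2.9-.5,60+(b+.5)/2.9-.5
L=[];P=[]
for p,l in [((730,85),(-.123,-.055)),((698,360),(-.123,.055)),((303,472),(.045,.105))]:
    P.append(onz('wrist',*z(*p),.01,s)[:2]);L.append(l)
P=np.array(P);L=np.array(L);pc=P.mean(0);lc=L.mean(0)
H=(L-lc).T@(P-pc);U,S,V=np.linalg.svd(H);Rm=V.T@U.T
t=pc-Rm@lc;yaw=np.arctan2(Rm[1,0],Rm[0,0]);print('yaw',np.degrees(yaw),'t',t,t0);print('res',((L@Rm.T+t-P)*1000).round(1))
T=np.array([*t,yaw])
def gx(p,zg,T):  # intersect with gutter plane z=zg
    o,d=ray('wrist',*z(*p),s); a=w2g(o,T); b=w2g(o+d,T)-a; return ((a+b*(zg-a[2])/b[2])*1000).round(1)
for T_ in (T,t0):
    print('cell corners',[gx(p,.016,T_) for p in [(620,136),(708,140),(690,318),(603,308)]])
    print('stop top',gx((96,100),.03,T_),gx((108,343),.03,T_))
    print('slots',gx((209,150),0,T_),gx((272,150),0,T_),gx((209,290),0,T_),gx((272,290),0,T_))
    print('wall right top',gx((250,101),.028,T_),gx((690,122),.014,T_),'left',gx((250,336),.014,T_))
    print('tab outer top edge',[gx(p,.04,T_) for p in [(150,491),(216,491)]],'inner',[gx(p,.04,T_) for p in [(155,448),(220,448)]])
np.save('stand2.npy',T)
E
```

```text
yaw -12.949707704316612 t [ 0.53120013 -0.02046826] [ 0.53055532 -0.01734725 -0.21719077]
res [[ 0.4 -0.9]
 [-1.   1.3]
 [ 0.5 -0.4]]
cell corners [array([-71.5, -33.4,  16. ]), array([-104.5,  -32.6,   16. ]), array([-104.1,   30.6,   16. ]), array([-69.6,  26.5,  16. ])]
stop top [101.2 -40.4  30. ] [103.1  33.4  30. ]
slots [ 69.3 -26.9   0. ] [ 48.1 -27.2   0. ] [71.5 20.5  0. ] [49.4 20.7  0. ]
wall right top [ 55.4 -41.3  28. ] [-98.  -38.7  14. ] left [57.8 34.8 14. ]
tab outer top edge [array([92.1, 80.9, 40. ]), array([70.9, 81.9, 40. ])] inner [array([89.6, 66.3, 40. ]), array([69. , 67.1, 40. ])]
cell corners [array([-70.4, -35.7,  16. ]), array([-103.4,  -34.6,   16. ]), array([-102.4,   28.6,   16. ]), array([-68. ,  24.2,  16. ])]
stop top [102.1 -44.2  30. ] [104.7  29.6  30. ]
slots [ 70.4 -30.4   0. ] [ 49.1 -30.6   0. ] [72.9 17.   0. ] [50.9 17.4  0. ]
wall right top [ 56.3 -44.6  28. ] [-97.  -40.7  14. ] left [59.4 31.3 14. ]
tab outer top edge [array([94.1, 77.1, 40. ]), array([72.9, 78.3, 40. ])] inner [array([91.5, 62.5, 40. ]), array([70.8, 63.6, 40. ])]
```

```bash
python3 - <<'E'
from h import *
from scipy.optimize import least_squares
import pickle; s=pickle.load(open('s1.pkl','rb')); T=np.load('stand2.npy')
def z(a,b): return 140+(a+.5)/2.9-.5,60+(b+.5)/2.9-.5
def zt(a,b): return ((a+.5)/3.7+235-.5,(b+.5)/3.7+140-.5)
def zo(a,b): return ((a+.5)/4+235-.5,(b+.5)/4+140-.5)
a=np.radians(10)
def st(l,z_=.01): # stand -> gutter coords
    x,zz=l[0],z_-.05; return (x*np.cos(a)+zz*np.sin(a),l[1],-x*np.sin(a)+zz*np.cos(a))
W=[((730,85),st((-.123,-.055))),((698,360),st((-.123,.055))),((303,472),st((.045,.105)))]
# slot left/right centers symmetrical (x unknown)
obs=[('wrist',z(*p),g) for p,g in W]
obs+=[('wrist',z(*p),(.059,y,0)) for p,y in [((240,150),-.024),((240,290),.024)]]
obs+=[('wrist',z(664,138),(-.085,-.035,.016+.008)),('wrist',z(648,322),(-.085,.035,.016+.006))]
tp=[('top',zt(*p),g) for p,g in [((90,543),st((-.123,.055))),((281,575),st((-.123,-.055))),((45,241),st((.045,.105))),((62,146),st((.105,.105))),((198,219),(.059,.024,0)),((285,231),(.059,-.024,0))]]
def f(t,O): return np.concatenate([proj(n,g2w(g,t),s)-np.array(p) for n,p,g in O])
for O in (obs,tp,obs+tp):
    r=least_squares(lambda t:f(t,O),T); print(r.x[:2].round(4),np.degrees(r.x[2]).round(2),f(r.x,O).reshape(-1,2).round(1).tolist())
np.save('stand2.npy',r.x)
E
```

```text
[ 0.5312 -0.0221] -13.55 [[-0.2, -1.1], [0.2, 0.6], [-1.6, -1.8], [-0.1, 0.9], [1.1, 1.1], [1.1, -3.1], [-0.8, 3.2]]
[ 0.5305 -0.019 ] -12.82 [[-0.2, 0.2], [0.7, -0.4], [1.3, 0.2], [1.2, -0.7], [-1.3, 0.3], [-1.5, 0.5]]
[ 0.5311 -0.0214] -13.26 [[-0.3, -1.0], [0.6, 0.7], [-1.0, -1.1], [0.0, 2.0], [1.5, 2.1], [1.1, -2.8], [-0.4, 3.4], [0.5, -0.4], [1.3, -0.7], [2.6, -0.5], [2.7, -1.3], [0.1, -0.2], [-0.2, 0.2]]
```

```bash
cat >> h.py <<'E'
T=np.load('stand2.npy')
def rel(lx,ly,z):
    s=env.sense(); M=Rt(s).as_matrix()
    p=R.from_euler('z',T[2]).as_matrix()@np.array([lx,ly,0])+[T[0],T[1],z]
    yawx=np.degrees(np.arctan2(M[1,0],M[0,0]))
    print('shift tool mm',((M.T@(p-s['tool_pos']))*1000).round(1),'turn z',round(yawx-(np.degrees(T[2])-90),2),'tilt',M[:,2].round(3))
def here():
    s=env.sense(); p=np.array(s['tool_pos']); l=R.from_euler('z',-T[2]).as_matrix()@(p-[T[0],T[1],0])
    print('t',round(s['time'],2),'stand',(l*1000).round(1),'F',R.from_euler('z',-T[2]).apply(s['wrist_force']).round(2))
E
python3 - <<'E'
from h import *
here(); rel(-.132,0,.0495)
E
```

```text
t 2.5 stand [ -0.9  56.2 243.4] F [0.43 0.42 0.02]
shift tool mm [ 53.9 132.  193.9] turn z 0.98 tilt [-0.  0. -1.]
```

Request:
play_rows([
  [0.009,0.022,0,0,0,1.0,0],
  [0.009,0.022,0,0,0,0,0],
  [0.009,0.022,0.01,0,0,0,0],
  [0.009,0.022,0.01,0,0,0,0],
  [0.009,0.022,0.02,0,0,0,0],
  [0.009,0.022,0.02,0,0,0,0],
  [0,0,0.025,0,0,0,0],
  [0,0,0.025,0,0,0,0],
  [0,0,0.015,0,0,0,0],
  [0,0,0,0,0,0,0],
  [0,0,0,0,0,0,0],
  [0,0,0,0,0,0,0],
])

```text
time: 3.7
tool_pos: [0.403, 0.0109, 0.1194]
tool_rot: [0.001, -0.621, 0.784, -0.0]
wrist_force: [-0.3, 0.9, 0.3]
grip_width: 0.005
```

```bash
python3 - <<'E'
from h import *
here(); rel(-.132,0,.0495)
s=env.sense()
im=snap('wrist','w2.png'); a=snap('scene','s2.png')
cv2.imwrite('pics/s2z.png',cv2.resize(a[140:280,235:385,::-1],None,fx=4,fy=4,interpolation=cv2.INTER_CUBIC))
E
```

```text
t 3.7 stand [-132.1    2.   119.4] F [-0.53  0.81  0.29]
shift tool mm [ 2.1  0.1 69.9] turn z -0.03 tilt [ 0.002  0.001 -1.   ]
```

View pics/w2.png

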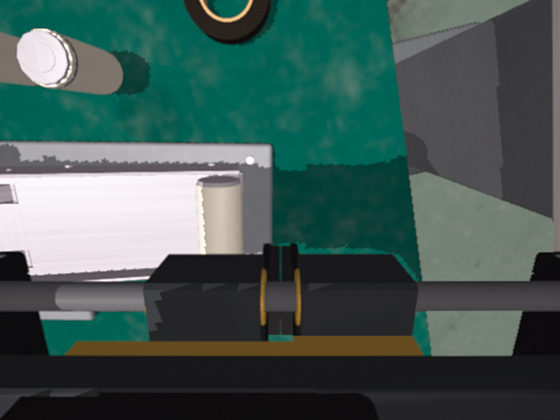

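View pics/s2z.png

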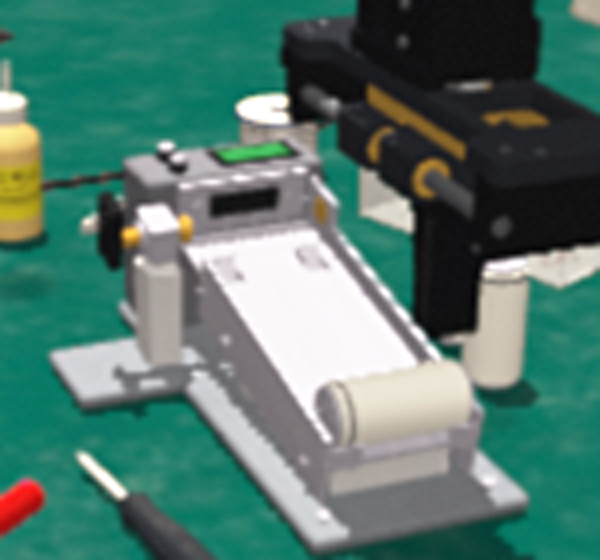

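Request:
play_rows([
  [0.002,0,0.02,0,0,0,0],
  [0,0,0.02,0,0,0,0],
  [0,0,0.015,0,0,0,0],
  [0,0,0.01,0,0,0,0],
  [0,0,0.005,0,0,0,0],
  [0,0,0,0,0,0,0],
  [0,0,0,0,0,0,0],
])

```text
time: 4.5
tool_pos: [0.4022, 0.0085, 0.0491]
tool_rot: [0.001, -0.62, 0.784, -0.0]
wrist_force: [-0.1, 0.2, -0.1]
grip_width: 0.01
```

```bash
python3 - <<'E'
from h import *
here(); rel(-.132,0,.0495)
E
```

```text
t 4.5 stand [-132.3   -0.5   49.1] F [-0.13  0.13 -0.11]
shift tool mm [-0.5 -0.3 -0.4] turn z -0.08 tilt [ 0.001  0.    -1.   ]
```

Request:
play_rows([
  [0,-0.002,-0.00035,0,0,0,0],
  [0,-0.002,-0.00035,0,0,0,0],
  [0,-0.002,-0.00035,0,0,0,0],
  [0,-0.002,-0.00035,0,0,0,0],
  [0,-0.002,-0.00035,0,0,0,0],
  [0,-0.002,-0.00035,0,0,0,0],
  [0,-0.002,-0.00035,0,0,0,0],
  [0,-0.002,-0.00035,0,0,0,0],
  [0,-0.002,-0.00035,0,0,0,0],
  [0,-0.002,-0.00035,0,0,0,0],
  [0,-0.003,-0.0005,0,0,0,0],
  [0,-0.003,-0.0005,0,0,0,0],
  [0,-0.003,-0.0005,0,0,0,0],
  [0,-0.003,-0.0005,0,0,0,0],
  [0,-0.003,-0.0005,0,0,0,0],
  [0,-0.002,-0.00035,0,0,0,0],
  [0,-0.001,-0.0002,0,0,0,0],
])

```text
time: 6.2
tool_pos: [0.4388, -0.0005, 0.0551]
tool_rot: [0.0, -0.62, 0.785, -0.0]
wrist_force: [-0.3, -0.4, 0.2]
grip_width: 0.005
```

```bash
python3 - <<'E'
from h import *
here()
im=snap('wrist','w3.png'); a=snap('scene','s3.png')
cv2.imwrite('pics/s3z.png',cv2.resize(a[140:280,235:385,::-1],None,fx=4,fy=4,interpolation=cv2.INTER_CUBIC))
E
```

```text
t 6.2 stand [-94.6  -0.9  55.1] F [-0.18 -0.5   0.19]
```

View pics/w3.png

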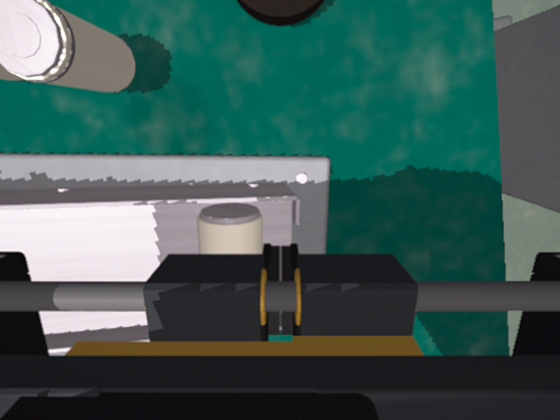

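View pics/s3z.png

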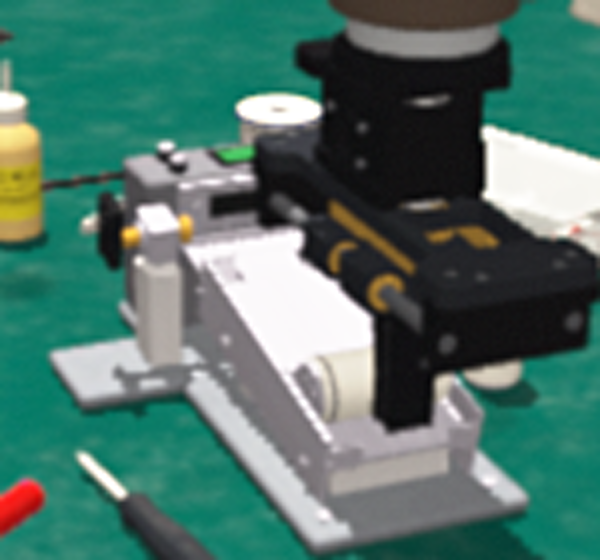

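```bash
cat >> h.py <<'E'
def gy(name,u,v,yg,s): # intersect with gutter plane y
    o,d=ray(name,u,v,s); a=w2g(o,T); b=w2g(o+d,T)-a; return ((a+b*(yg-a[1])/b[1])*1000).round(1)
def gz(name,u,v,zg,s):
    o,d=ray(name,u,v,s); a=w2g(o,T); b=w2g(o+d,T)-a; return ((a+b*(zg-a[2])/b[2])*1000).round(1)
E
python3 - <<'E'
from h import *
s=env.sense()
print(gz('wrist',197,240,.016,s),gz('wrist',262,240,.016,s),gz('wrist',199,212,.016,s),gz('wrist',262,215,.016,s))
E
```

```text
[-51.2 -19.4  16. ] [-83.6 -17.1  16. ] [-53.2 -33.7  16. ] [-83.9 -30.6  16. ]
```

Request:
play_rows([
  [0,-0.003,-0.0005,0,0,0,0],
  [0,-0.004,-0.0007,0,0,0,0],
  [0,-0.005,-0.0009,0,0,0,0],
  [0,-0.005,-0.0009,0,0,0,0],
  [0,-0.005,-0.0009,0,0,0,0],
  [0,-0.005,-0.0009,0,0,0,0],
  [0,-0.005,-0.0009,0,0,0,0],
  [0,-0.005,-0.0009,0,0,0,0],
  [0,-0.005,-0.0009,0,0,0,0],
  [0,-0.005,-0.0009,0,0,0,0],
  [0,-0.005,-0.0009,0,0,0,0],
  [0,-0.005,-0.0009,0,0,0,0],
  [0,-0.005,-0.0009,0,0,0,0],
  [0,-0.005,-0.0009,0,0,0,0],
  [0,-0.005,-0.0009,0,0,0,0],
  [0,-0.005,-0.0009,0,0,0,0],
  [0,-0.005,-0.0009,0,0,0,0],
  [0,-0.005,-0.0009,0,0,0,0],
  [0,-0.004,-0.0007,0,0,0,0],
  [0,-0.003,-0.0005,0,0,0,0],
])

```text
time: 8.3
tool_pos: [0.5304, -0.0223, 0.0719]
tool_rot: [0.0, -0.62, 0.785, -0.0]
wrist_force: [-0.9, 0.5, 0.7]
grip_width: 0.006
```

```bash
python3 - <<'E'
from h import *
here()
print(w2g(env.sense()['tool_pos'],T)*1000)
im=snap('wrist','w4.png'); a=snap('scene','s4.png')
cv2.imwrite('pics/s4z.png',cv2.resize(a[140:280,235:385,::-1],None,fx=4,fy=4,interpolation=cv2.INTER_CUBIC))
E
```

```text
t 8.3 stand [-0.4 -1.  71.9] F [-0.97  0.25  0.73]
[ 3.40184522 -1.02400032 21.68596849]
```

View pics/w4.png

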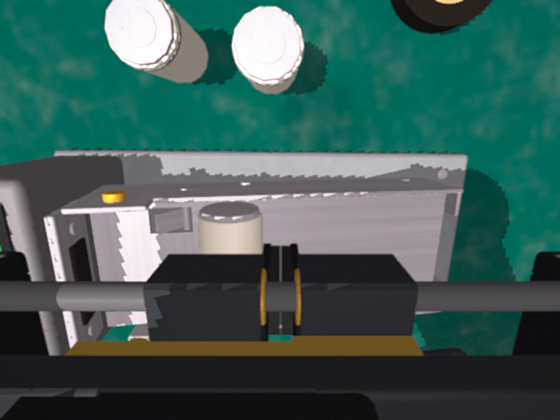

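View pics/s4z.png

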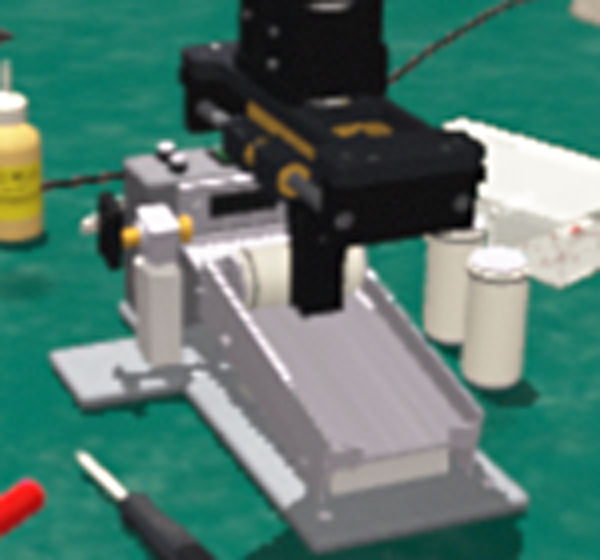

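Request:
play_rows([
  [0,-0.003,-0.0005,0,0,0,0],
  [0,-0.003,-0.0005,0,0,0,0],
  [0,-0.003,-0.0005,0,0,0,0],
  [0,-0.003,-0.0005,0,0,0,0],
  [0,-0.003,-0.0005,0,0,0,0],
  [0,-0.003,-0.0005,0,0,0,0],
  [0,-0.003,-0.0005,0,0,0,0],
  [0,-0.003,-0.0005,0,0,0,0],
  [0,-0.003,-0.0005,0,0,0,0],
  [0,-0.003,-0.0005,0,0,0,0],
  [0,-0.003,-0.0005,0,0,0,0],
  [0,-0.003,-0.0005,0,0,0,0],
])

```text
time: 9.6
tool_pos: [0.5654, -0.0306, 0.0779]
tool_rot: [0.0, -0.62, 0.784, -0.0]
wrist_force: [-1.1, -0.2, 1.1]
grip_width: 0.007
```

Request:
play_rows([
  [0,-0.002,-0.00035,0,0,0,0],
  [0,-0.002,-0.00035,0,0,0,0],
  [0,-0.002,-0.00035,0,0,0,0],
])

```text
time: 9.9
tool_pos: [0.5714, -0.0319, 0.079]
tool_rot: [0.0, -0.62, 0.784, -0.0]
wrist_force: [0.1, 0.4, 0.4]
grip_width: 0.007
```

Request:
play_rows([
  [0,-0.002,-0.00035,0,0,0,0],
  [0,-0.002,-0.00035,0,0,0,0],
])

```text
time: 10.1
tool_pos: [0.5753, -0.0328, 0.0797]
tool_rot: [0.0, -0.62, 0.784, -0.0]
wrist_force: [-0.2, -0.4, 1.1]
grip_width: -0.0
```

```bash
python3 - <<'E'
from h import *
here()
print(w2g(env.sense()['tool_pos'],T)*1000)
E
```

```text
t 10.1 stand [45.7 -1.  79.7] F [-0.06 -0.43  1.07]
[50.12763503 -0.99850391 21.36130078]
```

Request:
play_rows([
  [0,-0.0015,-0.00026,0,0,0,0],
  [0,-0.0015,-0.00026,0,0,0,0],
  [0,-0.0015,-0.00026,0,0,0,0],
  [0,-0.0015,-0.00026,0,0,0,0],
])

```text
time: 10.5
tool_pos: [0.5804, -0.0342, 0.0806]
tool_rot: [-0.0, -0.62, 0.785, 0.0]
wrist_force: [-1.1, 0.6, 0.6]
grip_width: 0.002
```

Request:
play_rows([
  [0,-0.001,-0.00018,0,0,0,0],
])

```text
time: 10.6
tool_pos: [0.5815, -0.0345, 0.0808]
tool_rot: [-0.0, -0.62, 0.785, 0.0]
wrist_force: [-0.1, 0.6, 0.5]
grip_width: 0.004
```

Request:
play_rows([
  [0,-0.001,-0.00018,0,0,0,0],
])

```text
time: 10.7
tool_pos: [0.5819, -0.0346, 0.0809]
tool_rot: [-0.001, -0.62, 0.785, 0.001]
wrist_force: [-3.0, 1.8, 1.5]
grip_width: 0.007
```

```bash
python3 - <<'E'
from h import *
here()
print(w2g(env.sense()['tool_pos'],T)*1000)
im=snap('wrist','w5.png'); a=snap('scene','s5.png')
cv2.imwrite('pics/s5z.png',cv2.resize(a[140:280,235:385,::-1],None,fx=4,fy=4,interpolation=cv2.INTER_CUBIC))
E
```

```text
t 10.7 stand [52.5 -1.2 80.9] F [-3.36  1.02  1.52]
[57.05764966 -1.2091427  21.29701601]
```

View pics/w5.png

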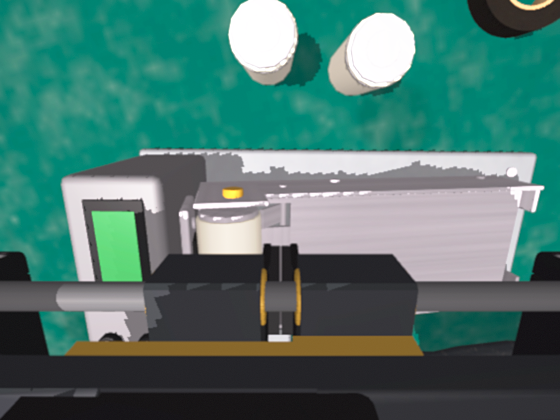

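View pics/s5z.png

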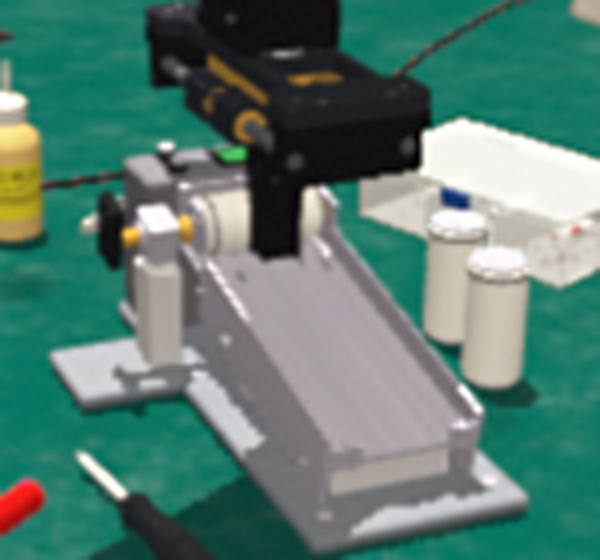

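Request:
play_rows([
  [0,-0.0008,-0.00014,0,0,0,0],
])

```text
time: 10.9
tool_pos: [0.5821, -0.0346, 0.0809]
tool_rot: [-0.001, -0.62, 0.785, 0.001]
wrist_force: [-5.3, 2.5, 2.7]
grip_width: 0.004
```

Request:
play_rows([
  [0,0,0,0,0,0,0],
  [0,0,0,0,0,0,0],
])

```text
time: 11.1
tool_pos: [0.582, -0.0346, 0.0808]
tool_rot: [-0.001, -0.62, 0.785, 0.001]
wrist_force: [-4.0, 2.6, 1.0]
grip_width: 0.007
```

```bash
python3 - <<'E'
from h import *
here()
print(w2g(env.sense()['tool_pos'],T)*1000)
E
```

```text
t 11.1 stand [52.6 -1.2 80.8] F [-4.54  1.64  1.03]
[57.19321311 -1.18171451 21.24089494]
```

Request:
play_rows([
  [0,0.001,0.00018,0,0,0,0],
  [0,0.001,0.00018,0,0,0,0],
  [0,0.002,0.00035,0,0,0,0],
  [0,0.002,0.00035,0,0,0,0],
  [0,0.002,0.00035,0,0,0,0],
  [0,0.002,0.00035,0,0,0,0],
  [0,0.002,0.00035,0,0,0,0],
  [0,0,0,0,0,0,0],
])

```text
time: 11.9
tool_pos: [0.5714, -0.0321, 0.0791]
tool_rot: [-0.0, -0.62, 0.785, 0.0]
wrist_force: [0.7, 0.1, -0.5]
grip_width: 0.004
```

```bash
python3 - <<'E'
from h import *
here()
s=env.sense();print(w2g(s['tool_pos'],T)*1000)
im=snap('wrist','w6.png'); a=snap('scene','s6.png')
cv2.imwrite('pics/s6z.png',cv2.resize(a[140:280,235:385,::-1],None,fx=4,fy=4,interpolation=cv2.INTER_CUBIC))
E
```

```text
t 11.9 stand [41.7 -1.1 79.1] F [ 0.64  0.29 -0.53]
[46.14741915 -1.14505836 21.38634465]
```

View pics/w6.png

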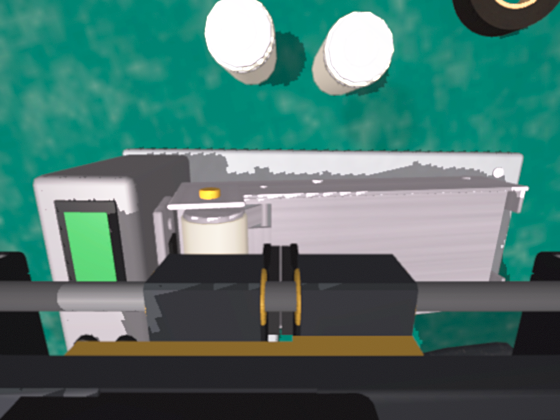

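View pics/s6z.png

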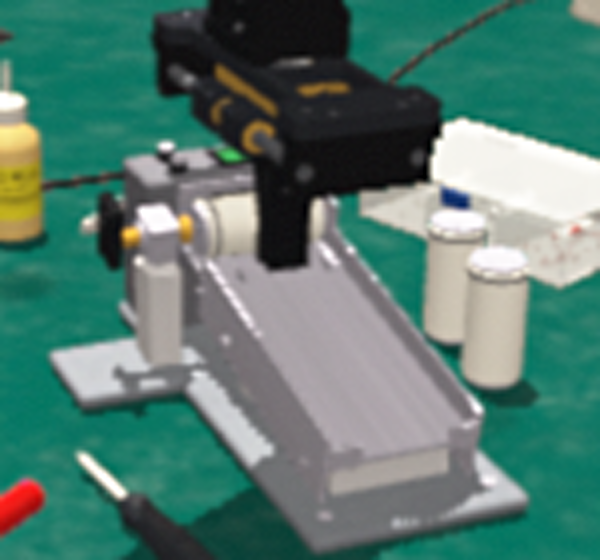

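Request:
play_rows([
  [0,0.002,-0.01,0,0,0,0],
  [0,0,-0.02,0,0,0,0],
  [0,0,-0.03,0,0,0,0],
  [0,0,-0.03,0,0,0,0],
  [-0.019,-0.006,0,0,0,0,0],
  [-0.019,-0.006,0,0,0,0,0],
  [-0.019,-0.006,0,0,0,0,0],
  [-0.019,-0.006,0,0,0,0,0],
  [-0.019,-0.006,0,0,0,0,0],
  [-0.019,-0.006,0,0,0,0,0],
  [0,0,0,0,0,0,0],
  [0,0,0,0,0,0,0],
  [0,0,0,0,0,0,0],
])

```text
time: 13.3
tool_pos: [0.6307, 0.0708, 0.1685]
tool_rot: [-0.001, -0.62, 0.785, 0.0]
wrist_force: [0.8, -0.5, -0.3]
grip_width: -0.001
```

```bash
python3 - <<'E'
from h import *
here(); rel(.0755,.112,.089)
s=env.sense();import pickle; pickle.dump(s,open('s7.pkl','wb'))
im=snap('wrist','w7.png'); a=snap('scene','s7.png'); b=snap('top','t7.png')
cv2.imwrite('pics/s7z.png',cv2.resize(a[140:280,235:385,::-1],None,fx=4,fy=4,interpolation=cv2.INTER_CUBIC))
cv2.imwrite('pics/t7z.png',cv2.resize(b[140:290,235:375,::-1],None,fx=4,fy=4,interpolation=cv2.INTER_CUBIC))
E
```

```text
t 13.3 stand [ 75.8 112.6 168.5] F [ 0.89 -0.34 -0.26]
shift tool mm [ 0.5  0.2 79.5] turn z -0.1 tilt [-0.001 -0.    -1.   ]
```

View pics/w7.png

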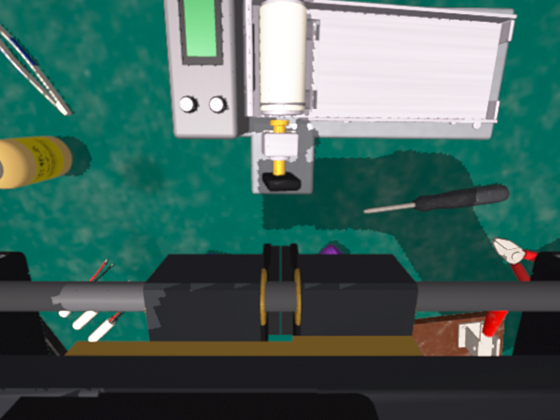

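View pics/s7z.png

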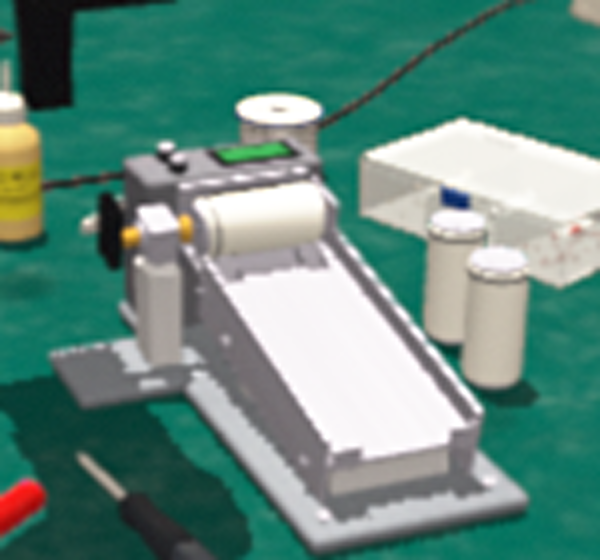

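View pics/t7z.png

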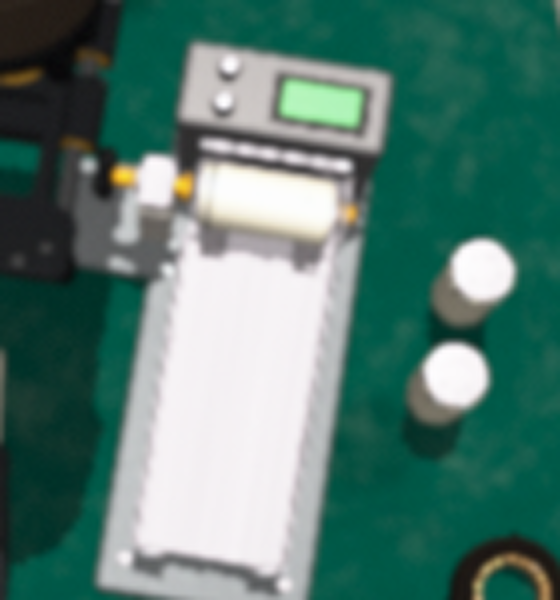

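```bash
python3 - <<'E'
from h import *
import pickle; s=pickle.load(open('s7.pkl','rb'))
for p in [(265,176),(298,178),(300,189),(266,189),(282,190)]: print(p,gz('wrist',*p,.04,s),gz('wrist',*p,.03,s))
st=dict(s); 
for g in [(.082,.089,.04),(.082,.086,.04),(.08,-.035,.016),(.08,.035,.016),(.1,0,.03)]: print(g,proj('wrist',g2w(g,T),s).round(1))
E
```

```text
(265, 176) [94.4 73.3 40. ] [93.1 75.1 30. ]
(298, 178) [71.7 75.4 40. ] [69.3 77.3 30. ]
(300, 189) [70.1 83.2 40. ] [67.7 85.4 30. ]
(266, 189) [93.8 82.2 40. ] [92.5 84.4 30. ]
(282, 190) [82.8 83.4 40. ] [81.  85.6 30. ]
(0.082, 0.089, 0.04) [283.1 197.9]
(0.082, 0.086, 0.04) [283.1 193.7]
(0.08, -0.035, 0.016) [279.7   5.8]
(0.08, 0.035, 0.016) [279.8 116.6]
(0.1, 0, 0.03) [252.5  59.2]
```

Request:
play_rows([
  [0,0,0.02,0,0,0,0],
  [0,0,0.02,0,0,0,0],
  [0,0,0.02,0,0,0,0],
  [0,0,0.015,0,0,0,0],
  [0,0,0.004,0,0,0,0],
  [0.002,0,0,0,0,0,0],
  [0.003,0,0,0,0,0,0],
  [0.003,0,0,0,0,0,0],
  [0.003,0,0,0,0,0,0],
  [0.002,0,0,0,0,0,0],
  [0.001,0,0,0,0,0,0],
  [0,0,0,0,0,0,0],
])

```text
time: 14.65
tool_pos: [0.6279, 0.0572, 0.0902]
tool_rot: [0.0, -0.62, 0.785, -0.0]
wrist_force: [-0.3, 0.2, 0.0]
grip_width: 0.004
```

```bash
python3 - <<'E'
from h import *
here()
a=snap('scene','s8.png')
cv2.imwrite('pics/s8z.png',cv2.resize(a[140:280,235:385,::-1],None,fx=4,fy=4,interpolation=cv2.INTER_CUBIC))
E
```

```text
t 14.65 stand [76.2 98.7 90.2] F [-0.36  0.14  0.02]
```

View pics/s8z.png

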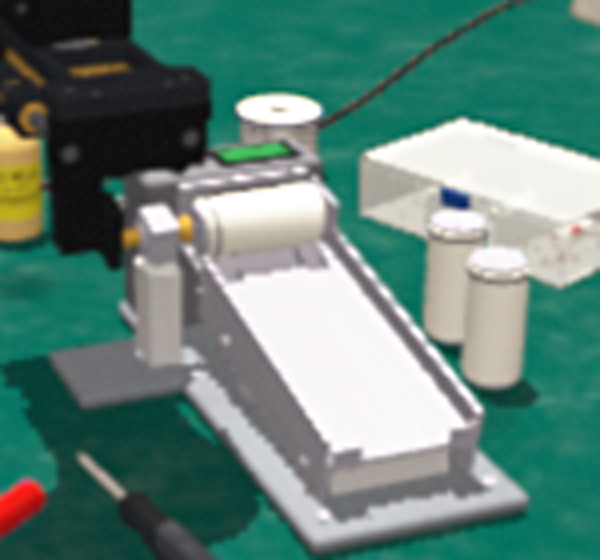

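Close to the tab and level with it. I'll push in small steps.

Request:
play_rows([
  [0.0015,0,0,0,0,0,0],
  [0.0015,0,0,0,0,0,0],
  [0.0015,0,0,0,0,0,0],
  [0.0015,0,0,0,0,0,0],
])

```text
time: 15.1
tool_pos: [0.6265, 0.0518, 0.09]
tool_rot: [0.0, -0.62, 0.784, 0.0]
wrist_force: [0.0, 1.6, -0.1]
grip_width: 0.004
```

Request:
play_rows([
  [0.001,0,0,0,0,0,0],
  [0.001,0,0,0,0,0,0],
])

```text
time: 15.3
tool_pos: [0.626, 0.0499, 0.09]
tool_rot: [0.0, -0.62, 0.785, 0.0]
wrist_force: [-0.2, 2.9, -1.2]
grip_width: 0.006
```

Request:
play_rows([
  [0.001,0,0,0,0,0,0],
  [0.001,0,0,0,0,0,0],
])

```text
time: 15.5
tool_pos: [0.6258, 0.0484, 0.0901]
tool_rot: [0.001, -0.62, 0.785, 0.0]
wrist_force: [-0.9, 8.0, -0.5]
grip_width: 0.005
```

```bash
python3 - <<'E'
from h import *
here()
E
```

```text
t 15.5 stand [76.2 89.7 90.1] F [-2.72  7.53 -0.47]
```

Request:
play_rows([
  [0,0,0,0,0,0,0],
  [0,0,0,0,0,0,0],
])

```text
time: 15.7
tool_pos: [0.6257, 0.0485, 0.0901]
tool_rot: [0.001, -0.62, 0.784, 0.0]
wrist_force: [0.3, 5.6, -0.0]
grip_width: 0.004
```

```bash
python3 - <<'E'
from h import *
here()
im=snap('wrist','w9.png');a=snap('scene','s9.png');b=snap('top','t9.png')
cv2.imwrite('pics/c9.png',np.hstack([cv2.resize(a[165:225,250:325,::-1],None,fx=5,fy=5,interpolation=cv2.INTER_CUBIC),cv2.resize(b[165:225,250:330,::-1],None,fx=5,fy=5,interpolation=cv2.INTER_CUBIC)]))
E
```

```text
t 15.7 stand [76.1 89.7 90.1] F [-1.05  5.56 -0.03]
```

View pics/c9.png

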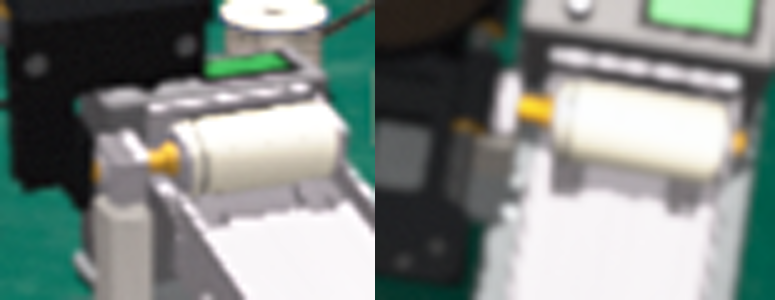

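View pics/w9.png

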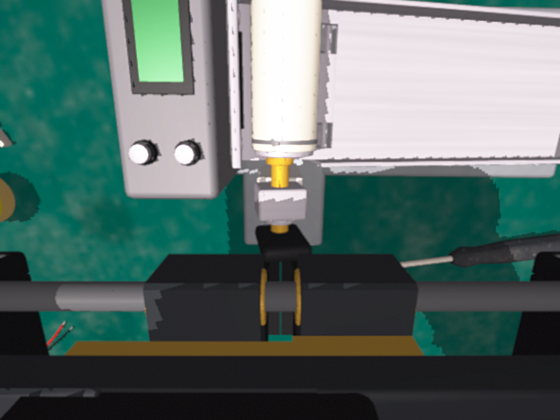

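Request:
play_rows([
  [0.0007,0,0,0,0,0,0],
  [0,0,0,0,0,0,0],
])

```text
time: 16.05
tool_pos: [0.6257, 0.0484, 0.0901]
tool_rot: [0.001, -0.62, 0.785, 0.0]
wrist_force: [-1.1, 7.6, -0.3]
grip_width: 0.008
```

```bash
python3 - <<'E'
from h import *
here()
E
```

```text
t 16.05 stand [76.1 89.7 90.1] F [-2.77  7.13 -0.31]
```

Hard stop: the force rises to about 7.5 N with no further movement, so the cell is pressed against the wall. Backing straight off, then up.

Request:
play_rows([
  [-0.002,0,0,0,0,0,0],
  [-0.003,0,0,0,0,0,0],
  [-0.005,0,0,0,0,0,0],
  [-0.01,0,0,0,0,0,0],
  [-0.01,0,0,0,0,0,0],
  [0,0,-0.02,0,0,0,0],
  [0,0,-0.03,0,0,0,0],
  [0,0,-0.03,0,0,0,0],
  [-0.01,0,-0.03,0,0,0,0],
  [0,0,0,0,0,0,0],
  [0,0,0,0,0,0,0],
  [0,0,0,0,0,0,0],
])

```text
time: 17.25
tool_pos: [0.6338, 0.086, 0.1987]
tool_rot: [-0.001, -0.62, 0.784, 0.001]
wrist_force: [0.5, 0.1, -0.2]
grip_width: 0.005
```

```bash
python3 - <<'E'
from h import *
here(); s=env.sense()
im=snap('wrist','w10.png');a=snap('scene','s10.png');b=snap('top','t10.png')
cv2.imwrite('pics/c10.png',np.hstack([cv2.resize(a[165:225,250:325,::-1],None,fx=5,fy=5,interpolation=cv2.INTER_CUBIC),cv2.resize(b[165:225,250:330,::-1],None,fx=5,fy=5,interpolation=cv2.INTER_CUBIC)]))
for g in [(.08,-.035,.016),(.08,.035,.016)]: print(proj('wrist',g2w(g,T),s).round(1))
E
```

```text
t 17.25 stand [ 75.4 128.1 198.7] F [ 0.51  0.18 -0.2 ]
[279.   -4.3]
[279.2  96.5]
```

View pics/c10.png

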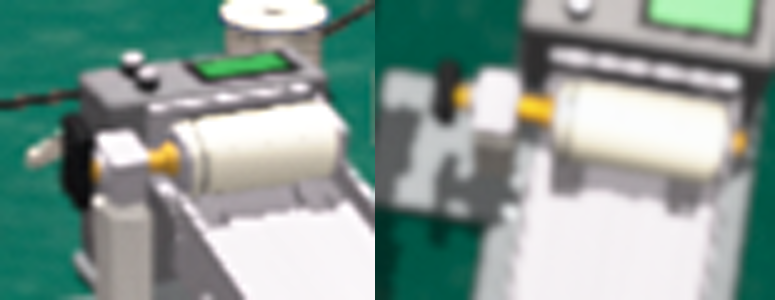

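View pics/w10.png

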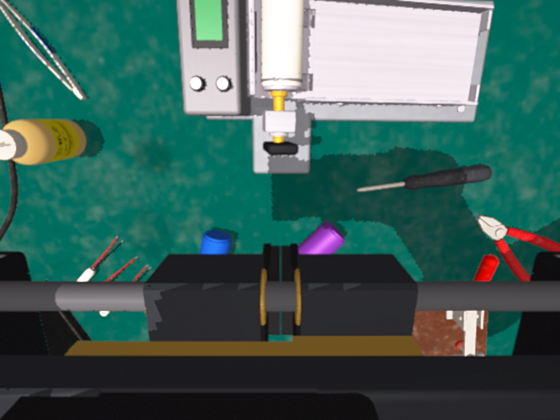

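```bash
python3 - <<'E'
from h import *
env.close_job()
E
```

```text
the job is handed in; nothing more can be done
```

The cell is loaded and the job is handed in at about 17.4 s of the 48 s allowed.

- **Loading the cell:** I pushed it up the gutter with the closed fingertip until it hit the end stop, reading about 4–6 N with no further travel. When I drew the finger back, the cell stayed put and the catch prong showed behind it in the wrist view. The later views, with the arm clear, showed it still in place.
- **Sliding contact:** I pushed the thumb tab in until it would move no further, at about 7–8 N. I then backed off sideways and lifted clear.
- **Final pictures:** With the robot touching nothing, the tab stayed in, the brass contact sat against the cell's end and the cell rested on the catch. The spare cells and tools looked undisturbed in the views taken.
- **Less certain:**
  - The cameras disagreed on the stand's position by 2–3 mm and on its heading by about 1°. I used a combined fit and relied on force for both stops.
  - That the cell touches the right wall is inferred from the hard stop; the pictures are too coarse to measure it.

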